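# Empty the hanging dowel tubes into the organiser tray

### The job

Three square tubes hang by their handles on the peg rack; all or most of them have one beech dowel deep inside. Lift each tube up off its pegs, tip it mouth-down so that any dowel in it slides to the mouth and pokes out (do not let it fall right out), lay the tube on the rubber mat with its handle up, then pull the dowel out by its exposed end and lay it flat in the blue tray. Leave all three empty tubes lying on the mat, handles up, and do not disturb the other things.

Things in the scene. Friction and masses are not known exactly. Their poses are not given: they have to be found in the camera images.
- rack: fixed peg rack; origin on the work surface below the mid line of the hung handles. Three pairs of 8 mm square steel pegs at own y +190, 0, -190 mm (pegs of a pair at +-42 mm), top face 128 mm up, reaching from a wooden rail (front face x +73, top 150 mm up, posts at y +-300) towards the robot to x -28, where each ends in an upturned 8 mm thick lip rising 10 mm above it
- mat: fixed black rubber mat on the work surface, 230 mm (own x) by 260 mm (own y), 3 mm thick; origin under its centre. Three tubes lie on it side by side along its y, 60 mm apart in x
- tray: loose blue plastic organiser tray, open on top, 200 mm (own x) x 190 mm (own y) x 45 mm high, wall and floor 4 mm, 0.6 kg; origin under its centre. It may get knocked a few cm aside
- tube1: loose aluminium tube 180 mm long (own x), 40 mm square, 4 mm walls, mouth at +x, black closed end (5 mm) at -x, 0.2 kg; origin under its centre. Handle: 12 mm square bar along x, centre 84 mm above origin, 38 mm gap below it, end posts at x +-58. Hangs level by the bar on a peg pair, mouth to the rack's +y. Dowel starts sliding at about 17 degrees, surely by 30
- dowel1: square beech dowel 140 x 20 x 20 mm (long along own x), about 50 g, loose; origin under its centre. Starts wholly inside tube1, its near end 20 to 35 mm inside the mouth (own x along the tube's x). None if that tube is empty
- tube2: loose aluminium tube 180 mm long (own x), 40 mm square, 4 mm walls, mouth at +x, black closed end (5 mm) at -x, 0.2 kg; origin under its centre. Handle: 12 mm square bar along x, centre 84 mm above origin, 38 mm gap below it, end posts at x +-58. Hangs level by the bar on a peg pair, mouth to the rack's +y. Dowel starts sliding at about 17 degrees, surely by 30
- dowel2: square beech dowel 140 x 20 x 20 mm (long along own x), about 50 g, loose; origin under its centre. Starts wholly inside tube2, its near end 20 to 35 mm inside the mouth (own x along the tube's x). None if that tube is empty
- tube3: loose aluminium tube 180 mm long (own x), 40 mm square, 4 mm walls, mouth at +x, black closed end (5 mm) at -x, 0.2 kg; origin under its centre. Handle: 12 mm square bar along x, centre 84 mm above origin, 38 mm gap below it, end posts at x +-58. Hangs level by the bar on a peg pair, mouth to the rack's +y. Dowel starts sliding at about 17 degrees, surely by 30
- dowel3: square beech dowel 140 x 20 x 20 mm (long along own x), about 50 g, loose; origin under its centre. Starts wholly inside tube3, its near end 20 to 35 mm inside the mouth (own x along the tube's x). None if that tube is empty
- torch: aluminium torch 150 mm long, lying, bystander
- door_handle: chrome door handle on its 200 mm back plate, bystander
- hinge: brushed steel hinge lying open, 74 x 90 mm, bystander
- plant_pot: white ceramic plant pot, 120 mm across, 110 mm high, bystander
- mug: blue ceramic mug, 80 mm across, 90 mm high, bystander

How it is judged:
By the outcome, as a careful person would: the job done as asked, in the order asked, and still so for the second after the job is handed in, with the robot touching nothing.
Of dowel1, dowel2, dowel3 only 2 to 3 are there at a start; the rules pass over those that are not, and their reading is None.
At some moment in a run one of tray may be knocked a few centimetres aside while the robot is not near it.
It also fails if it takes over 200 s, if anything falls off the work surface, if the arm or the gripper's body presses on something with over 40 N, if the wrist force passes 120 N, or if a joint passes its speed limit or range.

### The arm

A 7-joint arm with a two-finger parallel gripper is mounted at the origin on the work surface. World frame = base frame: x ahead of the robot, y to its left, z up, the work surface at z = 0. Lengths are in m, angles in rad, forces in N, time in s.
With the tool pointing down it reaches from about 0.35 to 0.9 m from the base axis. Payload 8.1 kg.
Tool frame: the origin (TCP) lies at the centre of the arm's flange, where the gripper is bolted on; the fingertips stand 173 mm ahead of it and the grasp point (between the pads) lies 155 mm ahead of it (r.grip_depth is the distance from the TCP to the grasp point, in m); z points along the fingers, y is the line along which they close (so a half turn about z gives the same grasp; the last joint's range is limited). The gripper opens to 85 mm and grips with 20 to 120 N. Pads are 22 mm wide; open, the fingers measure 114 mm over their backs; the gripper's body (76 mm by 85 mm) begins 54 mm behind the grasp point. The pads swing forward as they close: fully open they stand 13 mm farther back than shut.
Start: joints at [1.242, 0.434, 0.025, 1.573, -0.012, 1.134, -0.075], TCP at [0.14, -0.609, 0.405] pointing down, gripper open.
Joint ranges: [-2.62, 2.62], [-0.44, 2.09], [-1.27, 1.32], [0.08, 2.57], [-1.32, 4.46], [0.12, 2], [-2.74, 2.74]. Speed limits (rad/s): [2.22, 2.22, 3.01, 3.01, 3.14, 3.14, 3.14].

### API

Orientations are given as a rotation vector (axis times angle).
In Python, from rig import r gives the robot as it stands. Calls block until the motion is done:
- r.reach(position, orientation): joint-space move of the TCP to a pose.
- r.movel(position, frame=None, v=0.15): straight line of the TCP; frame=None keeps the orientation; v is the mean speed in m/s.
- r.movej(angles): joint-space move.
- r.command_gripper(opening, strength=None): opening from 0.0 (shut) to 1.0 (fully open); strength is the grip in N (None keeps the last); returns when the fingers have stopped.
- r.hold(seconds).
- r.inverse_kinematics(position, orientation): joint angles nearest the present ones, or None.
- r.get_state(): the state.
- r.get_image(name): name is "scene" or "top" or "wrist"; returns a dict with "img" (480x640x3 uint8, blue, green, red), "z_map" (480x640 float32, m along the optical axis (not along the pixel's ray), 0 where there is no reading), "K" (3x3 intrinsics, pixels), "k1" (the pictures are not rectified: a ray, as slopes to the right and down, at radius r is drawn at 1 + k1 r^2 times it, then the intrinsics apply), "R" (3x3) and "t" (3): a world point X has camera coordinates R X + t. Camera axes: x right, y down, z forward; pixel columns grow to the right and rows downward; lengths in m; the calibration is good to about 2 mm. A picture is of the moment at which its call begins.
A pose or a line that the arm cannot do raises r.PlanningError and nothing moves.
- r.close_job(): hands the job in; it is judged then, once.
Trained networks look in a picture, given as the dict that the camera call returned (one of the last four; its "shot" number tells which), for a name from the list of things; names that differ only in an ending like _2 or _b are one class to them, and where a whole thing is asked for, a point or a joint stands for the part that bears it (a point fixed in the world has none). Each returns a list of dicts, best first, with "p" (0 to 1); they miss things now and then, are a little off and sometimes report something else, mostly with a low value. They report only what shows in the picture. A call takes as long as a camera call.
- r.masks_of(picture, label): "mask" (480x640 bool, what is visible of it) and "bbox" ([centre column, centre row, width, height] in pixels, round what is visible of it).
- r.mark_of(picture, label): "uv" ([column, row] in pixels: a listed point, or the origin of a listed thing).
The state is a dict: "clock": time; "joints": joint angles; "joint_velocities": joint speeds; "tau": joint torques, N m; "tcp_pos": TCP position; "ee_rot": TCP orientation; "force": force on the tool from outside, world axes, zero at the start; "moment": the same for the moment, N m; "gripper_width": opening from 0.0 (shut) to 1.0 (fully open); "grasp_force": force on a finger pad.
Only numpy, scipy, OpenCV 4.12 (cv2) and the standard library are available. Lean on these libraries where they do the work, as an engineer would, in place of code of your own. Each camera call takes 0.05 s, during which the arm holds its last target. There are 200 camera calls.

## Working session

There is one attempt and no reset: what is moved stays moved. The work goes in short steps, each a Python script; the robot and the scene stay as the last script left them, time stands still between calls to the robot, and variables do not carry over. Pictures are saved under pics/ and viewed, at most 14 in all, crops included, and the job is handed in when it is done.

```bash
ls; mkdir -p pics; cat > h.py <<'E'
import numpy as np, cv2
from scipy.spatial.transform import Rotation as Ro
from rig import r
def cloud(p):
    """world xyz for each pixel (480x640x3), nan where no depth"""
    K=p["K"];k1=p["k1"];v,u=np.mgrid[0:480,0:640]
    dist=np.array([k1,0,0,0,0],float)
    n=cv2.undistortPoints(np.stack([u,v],-1).reshape(-1,1,2).astype(np.float64),np.array(K,float),dist).reshape(480,640,2)
    z=p["z_map"].astype(float).copy();z[z==0]=np.nan
    c=np.dstack([n[...,0]*z,n[...,1]*z,z])
    return (c-np.array(p["t"]))@np.array(p["R"])
def save(p,name): cv2.imwrite(f"pics/{name}.png",p["img"])
E
python3 - <<'E'
from h import *
s=r.get_state();print(s)
for n in("scene","top"):
    p=r.get_image(n);save(p,n);C=cloud(p)
    np.savez(f"{n}.npz",C=C,img=p["img"],R=p["R"],t=p["t"],K=p["K"],k1=p["k1"])
    print(n,"cam at",-np.array(p["R"]).T@p["t"])
    for l in("rack","mat","tray","tube1","torch","door_handle","hinge","plant_pot","mug","dowel1"):
        for m in r.masks_of(p,l)[:4]:
            q=C[m["mask"]];q=q[~np.isnan(q[:,0])]
            print(l,round(m["p"],2),np.round(m["bbox"]),len(q), np.round(np.percentile(q,[2,50,98],axis=0),3).tolist() if len(q) else "")
E
```

```text
pics
rig.py
{'clock': 0.0, 'joints': array([ 1.24239455,  0.43521206,  0.0249678 ,  1.57413093, -0.01158787,
        1.13400425, -0.0750814 ]), 'joint_velocities': array([-0.0003571 ,  0.00017601,  0.00071898, -0.0008894 , -0.00087023,
        0.00027943, -0.00022885]), 'tau': array([-2.72831003e-04, -6.70472217e+01,  1.02499735e+00, -3.16217637e+01,
        1.55655871e-02,  1.26865160e-02, -7.57611019e-06]), 'tcp_pos': array([ 0.13984236, -0.60890004,  0.4039194 ]), 'ee_rot': array([-3.12003413e+00, -3.53693027e-01,  5.24009115e-04]), 'force': array([0.78171265, 0.69040201, 0.43155555]), 'moment': array([0.07718893, 0.04179919, 0.05671639]), 'grasp_force': 0.0, 'gripper_width': 1.0003632384705317}
scene cam at [ 1.34734983 -0.31454691  1.23251495]
rack 0.56 [342. 287. 224. 124.] 3875 [[0.655, -0.287, -0.001], [0.75, 0.008, 0.133], [0.769, 0.327, 0.153]]
mat 0.69 [258. 258. 105.  84.] 4746 [[0.386, -0.27, -0.003], [0.485, -0.147, 0.002], [0.593, -0.019, 0.008]]
tray 0.87 [400. 206.  78.  66.] 3495 [[0.407, 0.221, -0.002], [0.497, 0.33, 0.006], [0.616, 0.418, 0.046]]
tube1 0.94 [397. 
[... 2047 characters left out ...]
[0.499, -0.342, 0.01], [0.599, -0.321, 0.064]]
hinge 0.6 [305. 193.  32.  29.] 397 [[0.732, 0.054, -0.005], [0.757, 0.101, 0.005], [0.809, 0.14, 0.015]]
hinge 0.17 [449. 274.  22.  69.] 891 [[0.409, -0.372, -0.001], [0.5, -0.342, 0.01], [0.599, -0.321, 0.064]]
plant_pot 0.71 [483. 217.  50.  42.] 1448 [[0.615, -0.485, 0.003], [0.67, -0.432, 0.129], [0.723, -0.374, 0.147]]
mug 0.84 [148. 313.  41.  29.] 750 [[0.368, 0.522, -0.001], [0.404, 0.572, 0.031], [0.44, 0.619, 0.094]]
mug 0.51 [329. 206. 214.  37.] 2525 [[0.662, -0.286, -0.001], [0.747, -0.012, 0.134], [0.781, 0.333, 0.156]]
dowel1 0.67 [380. 276.  86.  73.] 6100 [[0.391, -0.265, -0.006], [0.499, -0.142, 0.003], [0.61, -0.017, 0.012]]
```

View pics/scene.png

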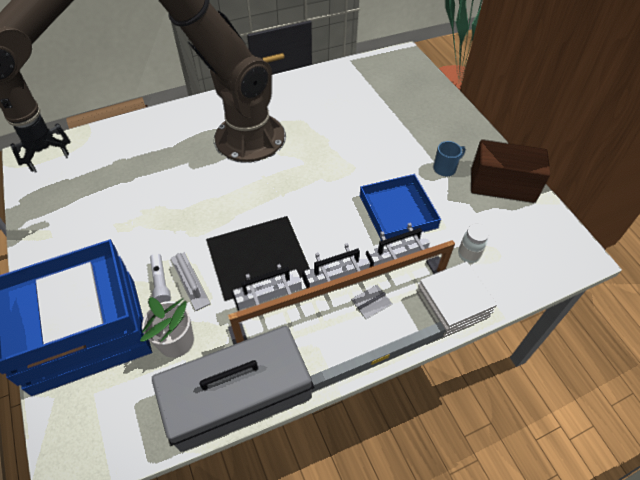

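View pics/top.png

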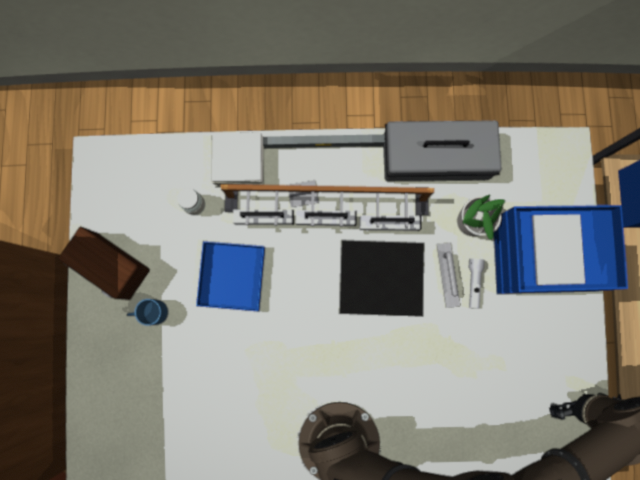

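The scene view shows the three tubes on the rack (handles at about (405,237), (337,260), (263,278)), the black mat at (258,258) and the tray at (400,206). The top view agrees: bars at (263,214), (327,215), (392,220), mat (382,278), tray (232,275). Next I'll refine the poses from both depth clouds.

```bash
cat > est.py <<'E'
from h import *
def rect(q,k=1):
    (c,s,a)=cv2.minAreaRect((q[:,:2]*1000).astype(np.float32)); return np.round(c,1),np.round(s,1),round(a,2)
if __name__=="__main__":
  for n in("scene","top"):
    d=np.load(n+".npz");C=d["C"];g=d["img"].astype(int);x,y,z=C[...,0],C[...,1],C[...,2]
    dark=g.max(-1)<60; blue=(g[...,0]>g[...,2]+60)
    print(n)
    for y0 in(.215,.027,-.163):
        m=(abs(y-y0)<.09)&(x>.62)&(x<.72)&(z>.125)&(z<.16)&dark
        q=C[m]; c=q.mean(0);u=np.linalg.svd(q[:,:2]-c[:2])[2][0]
        print("bar",len(q),np.round(np.median(q,0),4),"rng",np.round(np.percentile(q,[3,97],axis=0),3).tolist(),"yaw",np.degrees(np.arctan(-u[0]/u[1])).round(2))
    m=(x>.35)&(x<.63)&(y>-.3)&(y<.02)&(z<.02)&dark
    m=cv2.erode(m.astype(np.uint8),np.ones((2,2)))>0
    print("mat",rect(C[m]),np.median(C[m][:,2]))
    m=(x>.36)&(x<.66)&(y>.18)&(y<.46)&(z<.06)&blue
    print("tray",rect(C[m]))
    q=C[m];q=q[q[:,2]>.035];print("rim",rect(q), np.median(q[:,2]))
    m=(x>.70)&(x<.79)&(y>-.25)&(y<.3)&(z>.135)&(z<.165)
    q=C[m];c=q.mean(0);u=np.linalg.svd(q[:,:2]-c[:2])[2][0]
    print("rail",np.round(np.median(q,0),4),"yaw",np.degrees(np.arctan(-u[0]/u[1])).round(2))
E
python3 est.py
python3 - <<'E'
from h import *
import itertools
# reachability check, two tool yaws
yaw=np.radians(-3.8)
def T(yaw,th,flip):
    # tool down, closing y along world x(yaw); tilt th mouth(+y)-down
    b=Ro.from_euler('z',yaw)*Ro.from_euler('x',-th)*Ro.from_matrix(np.array([[0,1,0],[1,0,0],[0,0,-1]]).T*1.)
    return b*Ro.from_euler('z',np.pi*flip)
for f in(0,1):
  for p,th in [((.68,.21,.134),0),((.67,.03,.134),0),((.66,-.16,.134),0),((.5,-.16,.1),0),((.44,-.1,.15),.66),((.56,-.1,.15),.66),((.5,-.05,.025),0),((.5,.37,.03),0)]:
    R=T(yaw,th,f);tp=np.array(p)-R.apply([0,0,r.grip_depth])
    q=r.inverse_kinematics(tp,R.as_rotvec()); print(f,p,th,None if q is None else np.round(q,2))
E
```

```text
scene
bar 221 [0.6852 0.211  0.1381] rng [[0.677, 0.151, 0.131], [0.691, 0.273, 0.143]] yaw -1.05
bar 217 [0.6797 0.0249 0.1382] rng [[0.672, -0.034, 0.129], [0.686, 0.084, 0.143]] yaw -1.99
bar 277 [ 0.66   -0.166   0.1384] rng [[0.651, -0.227, 0.129], [0.666, -0.107, 0.143]] yaw -1.68
mat (array([ 498.5, -143.9]), array([251.9, 224.4]), 87.08) 0.0024796359997298484
tray (array([493.2, 331. ]), array([215.7, 243.8]), 84.07)
rim (array([510.6, 317.7]), array([192.2, 206.8]), 83.88) 0.04237773044829278
rail [0.7536 0.0064 0.148 ] yaw -2.08
top
bar 103 [0.6822 0.2146 0.1393] rng [[0.679, 0.159, 0.13], [0.686, 0.273, 0.146]] yaw -1.24
bar 111 [0.6768 0.0349 0.1398] rng [[0.673, -0.026, 0.133], [0.681, 0.084, 0.146]] yaw -2.44
bar 113 [ 0.658  -0.1641  0.139 ] rng [[0.654, -0.22, 0.128], [0.664, -0.104, 0.146]] yaw -1.78
mat (array([ 497.5, -143.2]), array([250. , 220.3]), 87.04) 0.0030638709068493385
tray (array([511.1, 323.2]), array([188.8, 197.1]), 84.1)
rim (array([510.6, 323.3]), array([188.8, 196. ]), 84.09) 0.04450776118002298
rail [0.7518 0.0275 0.1492] yaw -1.99
0 (0.68, 0.21, 
[... 374 characters left out ...]
81  0.94  1.36 -1.  ]
0 (0.5, -0.05, 0.025) 0 [ 0.35  0.6  -0.48  2.05  0.49  0.59 -0.54]
0 (0.5, 0.37, 0.03) 0 [-0.28  0.79 -0.69  1.74  0.64  0.85 -1.32]
1 (0.68, 0.21, 0.134) 0 [ 0.18  0.92 -1.07  1.4   0.81  1.29  2.13]
1 (0.67, 0.03, 0.134) 0 [ 0.47  0.87 -1.07  1.52  0.79  1.23  2.35]
1 (0.66, -0.16, 0.134) 0 [-0.45  0.9   1.14  1.61 -0.86  1.21 -2.33]
1 (0.5, -0.16, 0.1) 0 [-0.53  0.74  1.15  2.04 -0.85  0.95 -2.13]
1 (0.44, -0.1, 0.15) 0.66 [ 0.41  0.67 -1.07  2.08  1.02  1.5   1.86]
1 (0.56, -0.1, 0.15) 0.66 [ 0.39  0.83 -1.07  1.79  1.14  1.65  2.  ]
1 (0.5, -0.05, 0.025) 0 [-0.73  0.89  1.14  2.14 -1.11  0.91 -2.11]
1 (0.5, 0.37, 0.03) 0 [-0.08  0.96 -1.08  1.72  0.96  1.08  1.59]
```

```bash
cat >> h.py <<'E'
B0=Ro.from_matrix(np.array([[0,1,0],[1,0,0],[0,0,-1.]]))
def ori(yaw,th=0.): return Ro.from_euler('z',yaw)*Ro.from_euler('x',-th)*B0
def gp(p,R): return np.array(p,float)-R.apply([0,0,r.grip_depth])   # grasp point -> TCP
def go(p,yaw,th=0.,v=.25):
    R=ori(yaw,th); r.movel(gp(p,R),R.as_rotvec(),v=v)
def reach(p,yaw,th=0.):
    R=ori(yaw,th); r.reach(gp(p,R),R.as_rotvec())
def grasp(): 
    s=r.get_state();return s["tcp_pos"]+Ro.from_rotvec(s["ee_rot"]).apply([0,0,r.grip_depth])
def barfit(C,img,c0,hx=.03):
    x,y,z=C[...,0],C[...,1],C[...,2]
    m=(abs(y-c0[1])<.085)&(abs(x-c0[0])<hx)&(abs(z-c0[2])<.016)&(img.max(-1)<70)
    q=C[m];u=np.linalg.svd(q[:,:2]-q[:,:2].mean(0),full_matrices=False)[2][0]
    lo,hi=np.percentile(q,[1,99],axis=0)
    return len(q),np.r_[(lo+hi)[:2]/2,np.percentile(q[:,2],90)].round(4),(hi-lo).round(3),np.degrees(np.arctan(-u[0]/u[1])).round(2)
E
python3 - <<'E'
from h import *
y=np.radians(-2)
r.movel(r.get_state()["tcp_pos"]+[0,0,.05],v=.3)
reach((.659,-.166,.27),y)
p=r.get_image("wrist");save(p,"w1");C=cloud(p)
print(barfit(C,p["img"],(.659,-.166,.134)))
print(-np.array(p["R"]).T@p["t"],grasp(),r.get_state()["clock"])
E
```

```text
(1526, array([ 0.6592, -0.1635,  0.1409]), array([0.012, 0.124, 0.004]), np.float64(-1.5))
[ 0.66197949 -0.08592639  0.39401578] [ 0.65865489 -0.16750518  0.27000339] 3.8917
```

View pics/w1.png

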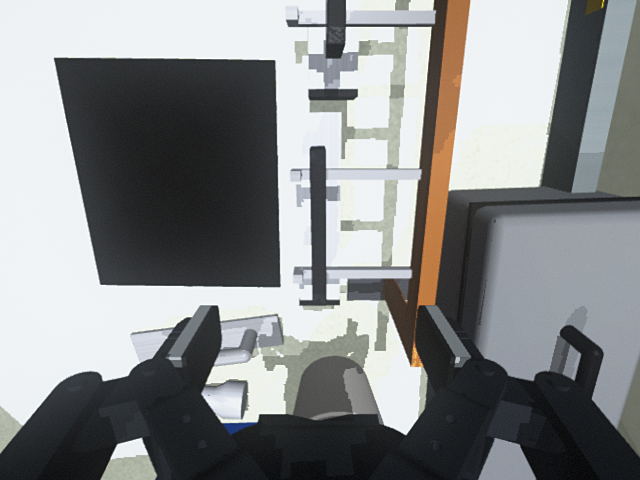

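Wrist view: the tube3 bar runs (318,150)–(318,300), centred between the fingers, and the fit gives (0.659, -0.164, top 0.141), matching the text. Now I'll take the first tube.

```bash
cat >> h.py <<'E'
M=np.array([.498,-.1435]);MY=np.radians(-3);P=.050;MZ=.003
def rot2(a): return np.array([[np.cos(a),-np.sin(a)],[np.sin(a),np.cos(a)]])
def slot(sx,dy=-.028): return M+rot2(MY)@[sx,dy]
def pick(bar,ry):
    """bar centre xyz on the rack -> tube held clear of the pegs"""
    d=rot2(ry)@[1,0]
    r.command_gripper(.6)
    go((*bar[:2],bar[2]+.04),ry,v=.3); go(bar,ry,v=.12)
    r.command_gripper(0.,100); s=r.get_state();print("grip",s["gripper_width"],s["grasp_force"])
    go((*bar[:2],bar[2]+.020),ry,v=.08)
    out=bar[:2]-.075*d
    go((*out,bar[2]+.020),ry,v=.15); go((*out,.215),ry,v=.3)
def pivot(T,th):
    b=np.array([0,-(.090+P),.080]); b=Ro.from_euler('z',MY).apply(Ro.from_euler('x',-th).apply(b))
    return T+b
def tip(sx,thmax=38):
    """tip over the slot with the dowel stopped by the mat, level again and lay down"""
    c=slot(sx); T=np.r_[c+rot2(MY)@[0,.090+P],MZ+.001]
    a0=np.radians(11)
    go((*c,.20),MY,v=.3)
    go(pivot(T,a0)+[0,0,.01],MY,a0,v=.2)
    for a in np.radians([14,20,26,32,thmax]): go(pivot(T,a),MY,a,v=.2)
    r.hold(1.0)
    for a in np.radians([32,26,20,15]): go(pivot(T,a),MY,a,v=.2)
    go(pivot(T,np.radians(13))+[0,0,.006],MY,np.radians(13),v=.1)
    go((*c,MZ+.084+.02),MY,v=.1)
    go((*c,MZ+.084+.004),MY,v=.08)
    f0=r.get_state()["force"][2]
    for k in range(6):
        go((*c,MZ+.084+.003-.001*k),MY,v=.03)
        f=r.get_state()["force"][2]-f0
        if f>2.: break
    print("down k",k,"f",f)
    r.command_gripper(.35); go((*c,.19),MY,v=.3)
E
python3 - <<'E'
from h import *
ry=np.radians(-1.9)
pick(np.array([.6592,-.1635,.1345]),ry)
tip(-.06)
c=slot(-.06)
go((*(c+[0,.11]),.22),MY,v=.3)
p=r.get_image("wrist");save(p,"w2");np.savez("w2.npz",C=cloud(p),img=p["img"])
print(r.get_state()["clock"],c)
E
```

```text
grip 0.12043599201182298 97.85566091537476
down k 2 f 10.445937846586382
15.425 [ 0.43661682 -0.16832147]
```

View pics/w2.png

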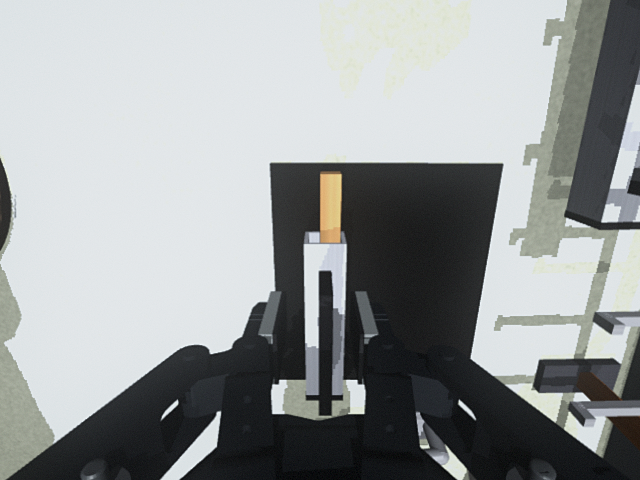

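Tube3 is lying handle up, with its dowel poking out at (331,172–243). I'll measure the dowel, pull it out and lay it in the tray.

```bash
cat >> h.py <<'E'
def dowel(C,img,c):
    """end of an exposed dowel near tube centre c: centre x, mouth-side/tip y in the slot frame, top z"""
    g=img.astype(int); L=(C[...,:2]-c)@rot2(MY)
    m=(g[...,2]>g[...,0]+50)&(abs(L[...,0])<.03)&(L[...,1]>.07)&(L[...,1]<.2)&(C[...,2]<.06)
    if m.sum()<60: return None
    l=L[m];z=C[m][:,2];t=z>np.percentile(z,60)-.004
    return m.sum(),np.percentile(l[t][:,0],[2,98]).round(4),np.percentile(l[t][:,1],[1,99.5]).round(4),np.percentile(z,[50,90]).round(4)
def tray(name="top"):
    p=r.get_image(name);C=cloud(p);g=p["img"].astype(int);x,y,z=C[...,0],C[...,1],C[...,2]
    m=(x>.3)&(x<.68)&(y>.12)&(y<.52)&(z<.06)&(g[...,0]>g[...,2]+60)
    m=cv2.morphologyEx(m.astype(np.uint8),cv2.MORPH_OPEN,np.ones((3,3)))
    n,lab,st,_=cv2.connectedComponentsWithStats(m);m=lab==1+np.argmax(st[1:,4])
    (c,s,a)=cv2.minAreaRect((C[m][:,:2]).astype(np.float32)); a=(a+45)%90-45
    return np.array(c),s,np.radians(a)
E
python3 - <<'E'
from h import *
d=np.load("w2.npz");print(dowel(d["C"],d["img"],slot(-.06)))
print(tray())
p=r.get_image("top");print(dowel(cloud(p),p["img"],slot(-.06)))
E
```

```text
(np.int64(1499), array([-0.0048,  0.0139]), array([0.0851, 0.1516]), array([0.027 , 0.0279]))
(array([0.51108056, 0.32229036]), (0.1870623081922531, 0.19671973586082458), np.float64(-0.09557818836185378))
None
```

```bash
cat >> h.py <<'E'
def pull(sx,dx,ytip,tx):
    c=slot(sx); w=lambda lx,ly:c+rot2(MY)@[lx,ly]
    yg=ytip-.024; GZ=.026
    r.command_gripper(.5)
    go((*w(dx,yg),.14),MY,v=.35); go((*w(dx,yg),GZ),MY,v=.12)
    r.command_gripper(0.,60); s=r.get_state();print("grip",s["gripper_width"],s["grasp_force"])
    go((*w(dx,yg+.03),GZ),MY,v=.1)
    go((*w(dx,yg+.115),GZ),MY,v=.2); go((*w(dx,yg+.125),.16),MY,v=.3)
    print("after pull",r.get_state()["gripper_width"])
    t,s,a=tray(); print("tray",t.round(4),np.round(s,3),a.round(3))
    assert abs(s[0]-.19)<.015 and abs(s[1]-.195)<.015
    q=t+rot2(a)@[tx,.046]
    go((*q,.16),a,v=.4); go((*q,.06),a,v=.3); go((*q,.0245),a,v=.08)
    r.command_gripper(.3); go((*q,.17),a,v=.3)
def hover(b,ry):
    """refine bar centre from the wrist camera above the rack"""
    reach((b[0],b[1],.27),ry)
    p=r.get_image("wrist"); n,c,e,y=barfit(cloud(p),p["img"],(b[0],b[1],.134)); print("bar",n,c,e,y)
    assert abs(c[2]-.140)<.004 and abs(e[1]-.122)<.012
    return np.array([c[0],c[1],.1345])
E
python3 - <<'E'
from h import *
pull(-.06,.0045,.1516,-.05)
p=r.get_image("top");save(p,"t2")
p=r.get_image("wrist");save(p,"w3")
print(r.get_state()["clock"])
E
```

```text
grip 0.22161628679562867 60.68100929260254
after pull 0.21705807850627
tray [0.5108 0.3225] [0.187 0.197] -0.101
22.2167
```

```bash
python3 -c "
import cv2,numpy as np
a=cv2.imread('pics/t2.png')[180:330,150:450];b=cv2.imread('pics/w3.png')
cv2.imwrite('pics/c2.png',np.hstack([cv2.resize(a,None,fx=1.4,fy=1.4,interpolation=2)[:210], cv2.resize(b,(280,210))]))"
```

```text
(no output)
```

View pics/c2.png

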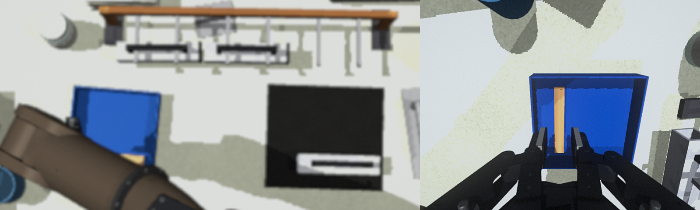

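The first dowel lies in the tray and tube3 is on the mat with its mouth toward the tray. Next is the middle tube.

```bash
cat > nxt.py <<'E'
import sys
from h import *
def nxt(b,sx,tag):
    ry=np.radians(-1.9)
    b=hover(b,ry); pick(b,ry); tip(sx)
    c=slot(sx); go((*(c+[0,.11]),.22),MY,v=.3)
    p=r.get_image("wrist");save(p,tag); print(dowel(cloud(p),p["img"],c),r.get_state()["clock"])
nxt([float(sys.argv[1]),float(sys.argv[2])],float(sys.argv[3]),sys.argv[4])
E
python3 nxt.py .678 .027 0 w4
```

```text
bar 2121 [0.6777 0.0295 0.1409] [0.014 0.124 0.006] -2.09
grip 0.12030001810046614 97.82454013824463
down k 2 f 9.207274756005258
(np.int64(1884), array([-0.0037,  0.0155]), array([0.0857, 0.1683]), array([0.0248, 0.0268])) 35.55
```

View pics/w4.png

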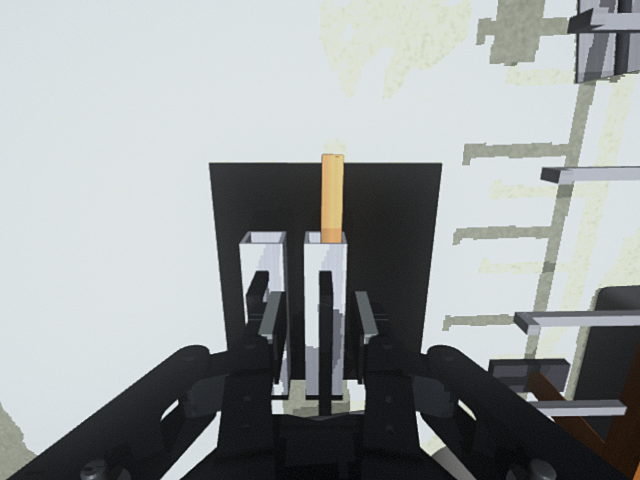

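Tube2 is down and its dowel pokes out about 77 mm at (332,154–243), still about 63 mm inside. I'll grip it nearer the mouth and shift the tray offset to match.

```bash
sed -i 's/yg=ytip-.024; GZ=.026/yg=min(ytip-.024,.132); GZ=.026/; s/\[tx,.046\]/[tx,yg-(ytip-.070)]/; s/(\*q,.0245)/(*q,.026)/; s/P=.050;/P=.045;/; s/\[32,26,20,15\]/[32,26,20,15,11.5]/; s/np.radians(13)/np.radians(9.5)/g; s/+\[0,0,.006\]/+[0,0,.004]/' h.py
python3 - <<'E'
from h import *
pull(0,.006,.1683,0.)
p=r.get_image("wrist");save(p,"w5")
E
python3 -c "
import cv2
cv2.imwrite('pics/c5.png',cv2.imread('pics/w5.png')[::2,::2])"
```

```text
grip 0.21699439997007886 58.44174921512604
after pull 0.218202793553248
tray [0.5112 0.3224] [0.188 0.197] -0.095
```

View pics/c5.png

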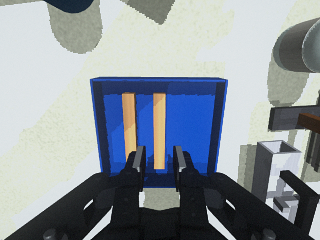

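Both dowels lie in the tray at (129,122) and (159,130). Now the last tube.

```bash
python3 nxt.py .683 .214 .06 w6
```

```text
bar 2251 [0.6839 0.2167 0.1409] [0.012 0.124 0.008] -1.22
grip 0.11743332220728912 98.06737661361694
down k 2 f 8.878391897356405
(np.int64(1448), array([-0.0076,  0.0116]), array([0.0854, 0.1489]), array([0.027 , 0.0279])) 55.5417
```

View pics/w6.png

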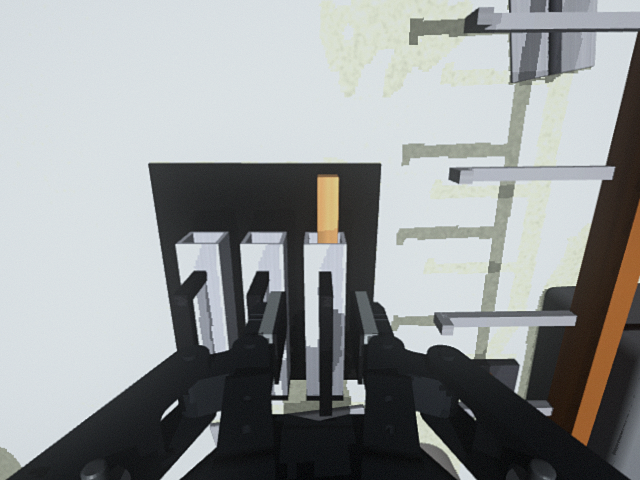

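The third dowel pokes out at (328,175–243), about 58 mm, and lies flat. I'll pull it out, then check the whole scene.

```bash
python3 - <<'E'
from h import *
pull(.06,.002,.1489,.05)
s=grasp();go((.40,.20,.35),MY,v=.4);go((.35,-.05,.38),MY,v=.4)
for n in("scene","top"):
    p=r.get_image(n);save(p,n+"_end")
print(r.get_state()["clock"])
a=cv2.imread("pics/scene_end.png")[130:400,130:490];b=cv2.imread("pics/top_end.png")[170:340,140:500]
cv2.imwrite("pics/end.png",np.vstack([cv2.resize(a,(600,450))[:, :][60:380],cv2.resize(b,(600,270))]))
E
```

```text
grip 0.21601610574296198 60.566890239715576
after pull 0.2211023504219149
tray [0.5107 0.3223] [0.187 0.197] -0.105
63.8833
```

View pics/end.png

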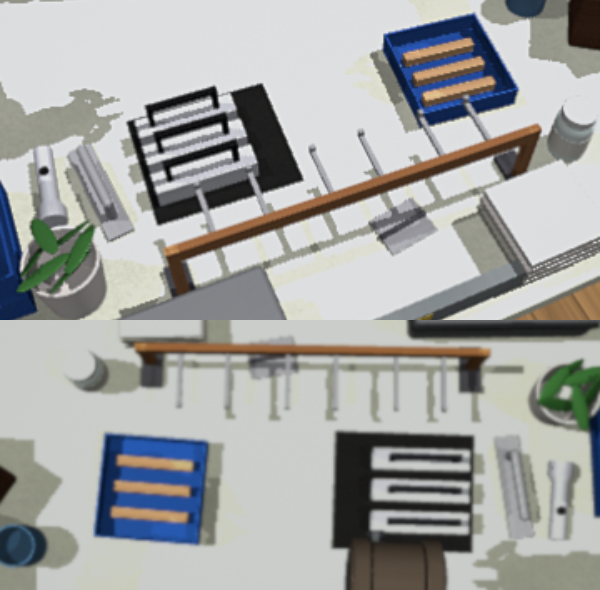

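All three tubes lie on the mat handle up, all three dowels are flat in the tray, and the other things have not moved, so I'm handing in.

```bash
python3 -c "
from rig import r
r.hold(.5);print(r.close_job())"
```

```text
the job is handed in; nothing more can be done
None
```

The job is handed in, at about 64 s of robot time: all three tubes held a dowel, the three dowels lie flat in the tray, the empty tubes lie handle-up on the mat, and the bystanders look untouched in the final images.

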